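Open a stack clamp and load its spacer plates

TASK

Unscrew the wing nut from the stud of the clamp until it comes free, lift it off and lay it in the black tray; then swing the clamp's bar well aside, at least nearly to its stop. Then stack all the plywood plates that are there on the rubber pad, the longest first and each shorter one on top of the last, each flat, centred and lengthwise with the pad: let go of each plate and press down on it firmly with the fingers (about 5 N) before you add the next. Do not shift the tape roll or the jar.

Things in the scene. Friction and masses are not known exactly. Their poses are not given: they have to be found in the camera images.
- wing (a point): wing nut: dark steel octagonal collar, 42 mm across (32 mm in its upper half), 47 mm high, closed top, with an upright flat wing on it to grip: 64 mm long (x), 14 mm thick (y), 28 mm high. The point is the wing's centre, 61 mm above the nut's underside; z up along the nut's axis. Starts screwed down on the stud, resting on the swing bar. 0.1 to 0.16 kg. Stays put when let go part-way
- stud_top (a point): top, on the axis, of the clamp's fixed upright stud: thread 26 mm across, smooth 17 mm end above it, 136 mm above the bench, 40 mm above the seated nut's underside. Right-hand thread: the nut comes off counter-clockwise seen from above, rising 16 mm a turn (2.5 mm per rad), about 1 mm of play; free after about 4.1 rad (10.5 mm of rise), then lift it 30 mm more. Axes as pad_top
- swing_bar (a joint): flat aluminium bar, 12 mm thick, top face 96 mm above the bench, on an upright pivot post at one end, the other end a fork round the stud. 0: across the pad (start); opens counter-clockwise seen from above, away from the robot, to a stop at 1.8 rad. 0.12 N m of friction holds it where it is left. Lips on the fork catch the nut: it cannot swing while the nut is down
- pull_pin (a point): middle of the upright round steel pin on the swing bar (14 mm diameter, 44 mm high), by which the bar is pulled; 105 mm from the pivot axis, 22 mm above the bar's top face; moves with the bar
- pivot (a point): axis of the swing bar's pivot at the height of the bar's top face. In pad_top's axes: 105 mm to +y of the pad's centre; the stud is 105 mm to -y
- pad_top (a point): centre of the top face of the black rubber pad of the clamp (112 mm along x, 130 mm along y, 20 mm above the bench), on a grey base 120 x 250 x 12 mm. y is the pad's long axis and points from the stud towards the pivot post, z up
- tray_mid (a point): centre of the open black tray, 131 x 131 mm, 32 mm high, fixed to the bench; the point is 16 mm above the bench, the inner floor is 3 mm above the bench, 90 x 90 mm between thick walls
- tape_roll_mid (a point): bystander: middle of a white roll of tape, 55 mm diameter, 50 mm high, standing loose on the bench behind the clamp
- swab_jar_mid (a point): bystander: middle of a white jar with lid, 69 mm diameter, 74 mm high, loose on the bench at the left behind the tray
- plate_1_mid (a point): centre (half-way up) of a plywood spacer plate 120 mm long (y axis), 50 mm wide (x), 14 mm thick (z), both faces alike; the longest of the four kinds, 0.03 to 0.05 kg; lies flat on the bench to the right of the clamp, roughly square to the robot's forward direction; may be absent
- plate_2_mid (a point): centre (half-way up) of a plywood spacer plate 100 mm long (y axis), 50 mm wide (x), 14 mm thick (z), both faces alike; the second longest of the four kinds, 0.03 to 0.05 kg; lies flat on the bench to the right of the clamp, roughly square to the robot's forward direction; may be absent
- plate_3_mid (a point): centre (half-way up) of a plywood spacer plate 80 mm long (y axis), 50 mm wide (x), 14 mm thick (z), both faces alike; the third longest of the four kinds, 0.03 to 0.05 kg; lies flat on the bench to the right of the clamp, roughly square to the robot's forward direction; may be absent
- plate_4_mid (a point): centre (half-way up) of a plywood spacer plate 60 mm long (y axis), 50 mm wide (x), 14 mm thick (z), both faces alike; the shortest of the four kinds, 0.03 to 0.05 kg; lies flat on the bench to the right of the clamp, roughly square to the robot's forward direction; may be absent
Things that resemble listed ones, but are neither listed nor needed, are in the scene too. What is shaped like the part that bears wing but blue is not meant.

How it is judged:
By the outcome, as a careful person would: the job done as asked, in the order asked, and still so for the second after the job is handed in, with the robot touching nothing.
Of plate_1, plate_2, plate_3, plate_4 only 2 to 4 are there at a start; the rules pass over those that are not, and their reading is None.
At some moment in a run one of plate_1, plate_2, plate_3, plate_4 may be knocked a few centimetres aside while the robot is not near it.
Once in a run the grip may slacken for a moment while it holds something.
It also fails if it takes over 210 s, if anything falls off the work surface, if the arm or the gripper's body presses on something with over 40 N, if the wrist force passes 120 N, or if a joint passes its speed limit or range.

ROBOT

A 6-joint arm with a two-finger parallel gripper is mounted at the origin on a cart in front of the work surface, level with it; the furniture and walls round the work are solid. World frame = base frame: x ahead of the robot, y to its left, z up, the work surface at z = 0. Lengths are in mm, angles in rad, forces in N, time in s.
With the tool pointing down it reaches from about 275 to 750 mm from the base axis. Payload 10.2 kg.
Tool frame: the origin (TCP) lies at the very end of the fingers, on their centre line; the grasp point (between the pads) lies 19 mm behind it; z points along the fingers, y is the line along which they close (so a half turn about z gives the same grasp; the last joint's range is limited). The gripper opens to 85 mm and grips with 20 to 120 N. Pads are 22 mm wide; open, the fingers measure 114 mm over their backs; the gripper's body (76 mm by 85 mm) begins 54 mm behind the grasp point. The pads swing forward as they close: fully open they stand 13 mm farther back than shut.
Start: joints at [-1.529, 0.313, 1.498, -0, 1.331, -0.223], TCP at [137.388, -506.711, 231.294] pointing down, gripper open.
Joint ranges: [-2.94, 2.94], [-0.97, 2.17], [0.19, 2.56], [-1.23, 4.37], [0.02, 3.11], [-2.88, 2.88]. Speed limits (rad/s): [2.39, 2.39, 3.01, 3.14, 3.14, 3.14].

INTERFACE

Orientations are given as a unit quaternion [w, x, y, z].
In Python, from rig import ctrl, optics gives the robot as it stands. The module is installed in compiled form; this text tells all that it offers.
- The arm moves only by the shell command python3 -m handwheel 'ROWS' [FORCE]. ROWS is JSON, a list that holds one entry, the list of rows, each a list of 5 numbers: the gripper command: -1 is fully open, 1 is shut, values between are in proportion, then the shift along the world's x, y, z in units of 50 mm (1.0 is 50 mm), then the turn about the world's z in units of 8 degrees (1.0 is 8 degrees). In form: [[[gripper, tx, ty, tz, twist], ...]]. A call has 1 to 10 rows; each row shifts and turns the commanded pose from where the row before left it; what a row does not reach is not made up. A row lasts 1/10 s, in which the tool goes at most 50 mm and 8.59 degrees, less where a joint would pass 70% of its speed; a pose out of reach is approached as far as the arm can. A call is refused whole if a number of a shift passes 1 or a number of a turn 1, either way. A call with a gripper value outside its range is refused whole. The fingers move at their own pace and stop on an object; FORCE is the grip in N (left out, the last holds). Time passes only in rows, so rows that do not move let the fingers close. It gives the time, the measured TCP pose, the force, the opening and the grip force at its end, in the units of the state.
- ctrl.sense(): the state, without advancing time (a new reading comes with each control period).
- optics.capture(name): name is "scene" or "top" or "wrist"; returns a dict with "img" (400x640x3 uint8, blue, green, red), "K" (3x3 intrinsics, pixels), "R" (3x3) and "t" (3): a world point X has camera coordinates R X + t. Camera axes: x right, y down, z forward; pixel columns grow to the right and rows downward; lengths in mm; the calibration is good to about 2 mm. A picture is of the moment at which its call begins. There is no depth.
- ctrl.finish_job(): hands the job in; it is judged then, once.
The state is a dict: "time_s": time; "joints": joint angles; "dq": joint speeds; "tau": joint torques, N m; "eef_pos": TCP position; "ee_rot": TCP orientation; "force": force on the tool from outside, world axes, zero at the start; "wrist_torque": the same for the moment, N m; "grip_width": opening from 0.0 (shut) to 1.0 (fully open); "grip_force": force on a finger pad.
Only numpy, scipy, OpenCV 4.12 (cv2) and the standard library are available. Lean on these libraries where they do the work, as an engineer would, in place of code of your own. Each camera call takes 0.05 s, during which the arm holds its last target. There are 200 camera calls.

## Working session

There is one attempt and no reset: what is moved stays moved. The work goes in short steps, Python scripts to look and compute and a shell command to move; the robot and the scene stay as the last step left them, time stands still between calls to the robot, and variables do not carry over. Pictures are saved under pics/ and viewed, at most 17 in all, crops included, and the job is handed in when it is done.

```bash
mkdir -p pics
cat > h.py <<'E'
import numpy as np, cv2, json
from rig import ctrl, optics
def snap(n,f):
    c=optics.capture(n); cv2.imwrite(f'pics/{f}.png',c['img']); np.savez(f'pics/{f}.npz',**c); return c
def ray(c,u,v):
    K,R,t=(np.array(c[k],float) for k in('K','R','t'))
    d=R.T@np.linalg.inv(K)@np.array([u,v,1.]); return -R.T@t.ravel(), d/np.linalg.norm(d)
def atz(c,u,v,z):
    o,d=ray(c,u,v); return o+d*(z-o[2])/d[2]
def tri(c1,p1,c2,p2):
    o1,d1=ray(c1,*p1);o2,d2=ray(c2,*p2)
    s=np.linalg.lstsq(np.stack([d1,-d2],1),o2-o1,rcond=None)[0]
    a,b=o1+s[0]*d1,o2+s[1]*d2
    return (a+b)/2,np.linalg.norm(a-b)
def proj(c,X):
    p=np.array(c['K'])@(np.array(c['R'])@np.array(X,float)+np.array(c['t']).ravel()); return p[:2]/p[2]
def load(f): return dict(np.load(f'pics/{f}.npz'))
E
python3 - <<'E'
from h import *
print(ctrl.sense())
for n in('scene','top'):
    c=snap(n,n+'0'); print(n,ray(c,320,200))
E
```

```text
{'time_s': 0.0, 'joints': array([-1.52938170e+00,  3.13444644e-01,  1.49842437e+00,  1.67758926e-05,
        1.33103877e+00, -2.23395415e-01]), 'dq': array([-2.85548850e-04, -9.69890987e-04, -1.02278455e-03, -5.42248615e-04,
       -1.31727785e-03,  4.43386278e-05]), 'tau': array([-5.80266933e-04, -4.12269115e+01, -2.59738773e+01, -2.72749476e-04,
        4.07656305e-03, -2.33715340e-06]), 'eef_pos': array([ 137.38973382, -506.43363885,  230.74261448]), 'ee_rot': array([-6.54106871e-04,  9.91247303e-01,  1.32016486e-01,  6.78627834e-05]), 'force': array([-0.70799768,  0.10280549, -0.68287289]), 'wrist_torque': array([-0.00523169,  0.01204776,  0.03259456]), 'grip_force': 0.0, 'grip_width': 1.0002066062891193}
scene (array([ -201.87195701, -1047.05494213,  1117.53703639]), array([ 0.471367  ,  0.64398367, -0.60257629]))
top (array([ 405.9695236 ,   -5.42297103, 1229.70311852]), array([ 0.16875742,  0.02012362, -0.98545217]))
```

View pics/scene0.png

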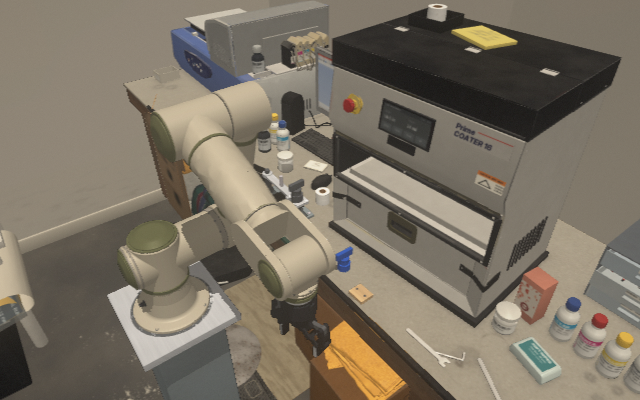

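View pics/top0.png

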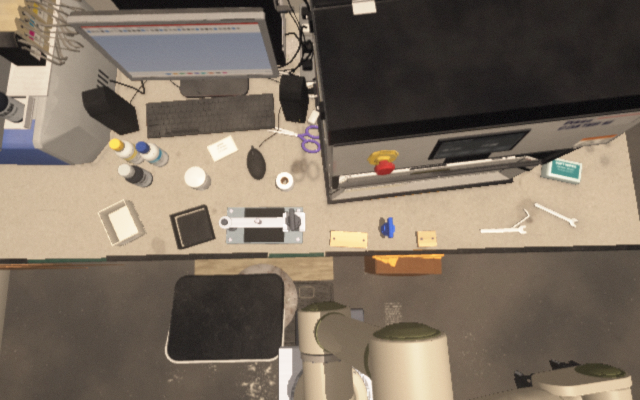

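Top view: black tray (193,226), clamp (263,224) with the dark nut at its right end (292,222), plates at (348,239) and (427,239), blue decoy nut (388,228), tape roll (285,181), jar (197,178). The white tray (121,222) is another decoy. I'll check this choice in one close crop.

Run:
```python
from h import *
c=load('top0'); im=c['img'][160:265,165:445]
cv2.imwrite('pics/crop0.png',cv2.resize(im,None,fx=2.85,fy=2.85,interpolation=cv2.INTER_CUBIC))
for n,p,z in [('nut',(292,222),150),('pl1',(348,239),14),('pl2',(427,239),14),('tray',(193,226),32),('piv',(227,222),96),('tape',(285,181),50),('jar',(197,178),74),('blue',(388,228),40),('edge',(200,258),0),('edge',(600,248),0)]: print(n,atz(c,*p,z).round())
```

```text
nut [528.  99. 150.]
pl1 [484. -69.  14.]
pl2 [ 479. -324.   14.]
tray [535. 428.  32.]
piv [538. 302.  96.]
tape [673. 130.  50.]
jar [683. 406.  74.]
blue [ 515. -196.   40.]
edge [434. 413.   0.]
edge [ 438. -887.    0.]
```

View pics/crop0.png

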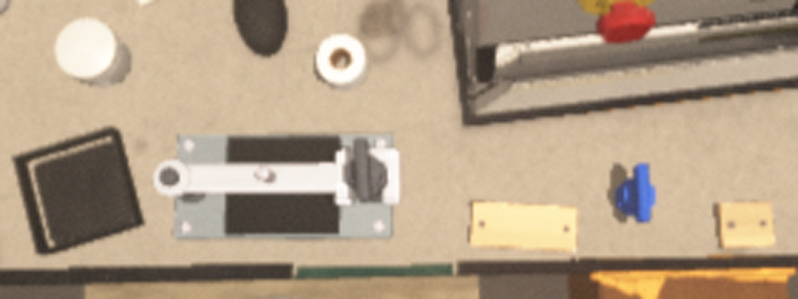

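The dark steel nut (crop 365,170) sits on the clamp and its wing runs along world x. The blue one (crop 637,193) is the decoy. Two plates are there: about 120 mm (plate_1) and about 60 mm (plate_4). I'll move the arm nearer and check both with the wrist camera.

```bash
python3 -m handwheel '[[[-1,0.5,0.8,0.15,-0.19],[-1,0.5,0.8,0.15,-0.19],[-1,0.5,0.8,0.15,-0.19],[-1,0.5,0.8,0.15,-0.19],[-1,0.5,0.8,0.15,-0.19],[-1,0.5,0.8,0.15,-0.19],[-1,0.5,0.8,0.15,-0.19],[-1,0.5,0.8,0.15,-0.19],[-1,0.5,0.8,0.15,-0.19],[-1,0.5,0.8,0.15,-0.19]]]' 40
python3 -c "
from h import *
c=snap('wrist','w1');print(ctrl.sense()['joints'],ray(c,320,200),proj(c,[484,-69,14]))"
```

```text
time_s: 1.1
eef_pos: [387.9, -104.8, 306.6]
ee_rot: [0.0, 1.0, -0.001, 0.0]
force: [0.9, -1.2, 0.3]
grip_width: 1.001
grip_force: 0.0
[-0.54448359 -0.01541649  1.68270186  0.00294066  1.47244447  1.02339492] (array([ 455.33483168, -105.02694996,  449.43566546]), array([-0.2587585 ,  0.00852152, -0.96590446])) [296.44065154  99.39061299]
```

```bash
python3 -m handwheel '[[[-1,0.3,0.6,0.1,0],[-1,0.3,0.6,0.1,0],[-1,0.3,0.6,0.1,0],[-1,0.3,0.6,0.1,0],[-1,0.3,0.6,0.1,0],[-1,0,0,0,0]]]'
python3 -c "
from h import *
c=snap('wrist','w2')"
python3 -m handwheel '[[[-1,0,0.6,0,0],[-1,0,0.6,0,0],[-1,0,0.6,0,0],[-1,0,0.6,0,0],[-1,0,0,0,0]]]'
python3 -c "
from h import *
c=snap('wrist','w3')
a=load('w2')
cv2.imwrite('pics/pair.png',cv2.resize(np.vstack([a['img'],c['img']]),None,fx=.75,fy=.75))"
```

```text
time_s: 1.75
eef_pos: [463.2, 45.8, 331.2]
ee_rot: [-0.0, 1.0, 0.002, 0.0]
force: [0.1, -0.4, 0.0]
grip_width: 1.005
grip_force: 0.0
time_s: 2.3
eef_pos: [461.9, 164.7, 330.9]
ee_rot: [-0.0, 1.0, 0.001, -0.0]
force: [0.2, -0.4, -0.9]
grip_width: 1.003
grip_force: 0.0
```

View pics/pair.png

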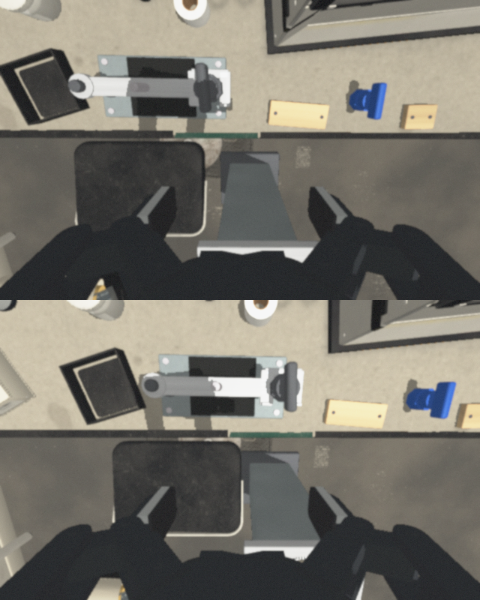

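The wrist pair shows the nut at full-res (275,118) and (388,115), with both plates, the tray, the tape and the jar also in view. I'll enlarge the useful band.

```bash
python3 -c "
from h import *
A=load('w2')['img'][50:180,80:480];B=load('w3')['img'][50:180,150:550]
cv2.imwrite('pics/pair2.png',cv2.resize(np.vstack([A,B]),None,fx=2,fy=2,interpolation=cv2.INTER_CUBIC))"
```

```text
(no output)
```

View pics/pair2.png

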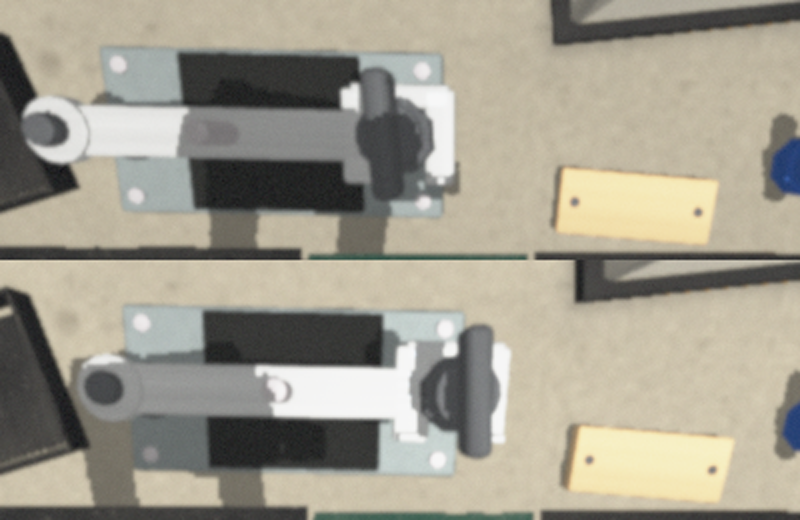

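The crops are clear: wing ends in A are about (376,70)-(388,198), in B about (481,326)-(476,457); base and plate corners are sharp in both.

```bash
cat > m.py <<'E'
from h import *
a,b=load('w2'),load('w3')
P=lambda p:(80+p[0]/2,50+p[1]/2)
Q=lambda p:(150+p[0]/2,50+(p[1]-260)/2)
D={'wing_far':[(376,70),(481,326)],'wing_near':[(388,198),(476,457)],
'b1':[(101,47),(124,305)],'b2':[(442,55),(464,312)],'b3':[(441,217),(453,476)],'b4':[(127,211),(135,470)],
'p1':[(560,167),(574,426)],'p2':[(718,180),(734,437)],'p3':[(707,243),(721,501)],'p4':[(556,231),(568,490)],
'pin':[(213,132),(278,390)],'pivtop':[(45,129),(103,387)]}
for n,(p,q) in D.items():
    X,e=tri(a,P(p),b,Q(q)); print(n,X.round(1),round(e,1))
def four(z,k): return [ (atz(a,*P(D[n][0]),z)+atz(b,*Q(D[n][1]),z))/2 for n in k]
for k,z in((['b1','b2','b3','b4'],12),(['p1','p2','p3','p4'],14)):
    C=np.array(four(z,k)); print(np.mean(C,0).round(1),[round(float(np.degrees(np.arctan2(*(-(d))[:2]))),1) for d in (C[1]-C[0],C[2]-C[3])],[np.linalg.norm(C[i]-C[i-1]).round(1) for i in range(4)])
    for w in (a,b):
        K=P if w is a else Q; i=0 if w is a else 1
        print(np.mean([atz(w,*K(D[n][i]),z) for n in k],0).round(1))
E
python3 m.py
```

```text
wing_far [564.1  98.8 167.4] 0.5
wing_near [501.7  96.3 162.3] 0.7
b1 [595.9 324.5  11.2] 0.2
b2 [591.8  77.6   7.8] 0.5
b3 [473.2  80.1  10.5] 0.6
b4 [476.  332.4  -1.9] 0.2
p1 [511.3 -12.1   6. ] 0.8
p2 [ 502.9 -132.3   13.3] 0.5
p3 [ 455.2 -126.2   20.5] 0.1
p4 [462.8  -9.9  12.9] 0.7
pin [535.4 203.2 117.9] 0.0
pivtop [537.1 308.9 105.6] 0.2
[534.5 202.   12. ] [1.1, 1.0] [np.float64(118.2), np.float64(246.4), np.float64(117.9), np.float64(245.5)]
[534.5 201.3  12. ]
[534.5 202.6  12. ]
[482.9 -70.3  14. ] [4.1, 4.2] [np.float64(48.7), np.float64(122.1), np.float64(48.9), np.float64(120.2)]
[483.  -70.4  14. ]
[482.7 -70.2  14. ]
```

Base centre is (534.5,202) with yaw −1°, so the stud should be at (532.7,97). The triangulated wing middle is (533,97.5,165), on axis and at a height that fits its top edge at 171. I'll descend with the fingertips just above the collar top at 143.

```bash
python3 -m handwheel '[[[-1,0.284,-0.27,-0.4,0],[-1,0.284,-0.27,-0.4,0],[-1,0.284,-0.27,-0.4,0],[-1,0.284,-0.27,-0.4,0],[-1,0.284,-0.27,-0.4,0],[-1,0,0,-0.42,0],[-1,0,0,-0.42,0],[-1,0,0,-0.42,0],[-1,0,0,-0.42,0],[-1,0,0,0,0]]]'
python3 -c "
from h import *
print(ctrl.sense())"
```

```text
time_s: 3.35
eef_pos: [531.9, 94.1, 144.9]
ee_rot: [0.0, 1.0, -0.001, -0.003]
force: [0.2, 0.5, 1.0]
grip_width: 0.997
grip_force: 0.0
{'time_s': 3.35, 'joints': array([-4.16776370e-02,  4.30437638e-01,  1.56685147e+00, -3.82506642e-04,
        1.14965163e+00,  1.53154876e+00]), 'dq': array([ 0.00924759, -0.03874872, -0.06462738,  0.00091805,  0.04912696,
        0.00546859]), 'tau': array([ 1.41810235e-01, -4.39565814e+01, -2.35122693e+01,  9.44385974e-03,
       -5.15925251e-01, -3.37351608e-03]), 'eef_pos': array([531.91700556,  94.12999375, 144.92423599]), 'ee_rot': array([ 6.60204182e-05,  9.99995764e-01, -1.13637708e-03, -2.67890342e-03]), 'force': array([0.20760134, 0.53138045, 1.0217332 ]), 'wrist_torque': array([-0.01763246, -0.00820334, -0.03440199]), 'grip_force': 0.0, 'grip_width': 0.9968637706633457}
```

```bash
python3 -m handwheel '[[[-1,0.02,0.06,0.04,0],[0.6,0,0,0,0],[1,0,0,0,0],[1,0,0,0,0],[1,0,0,0,0],[1,0,0,0,0],[1,0,0,0,0]]]' 70
python3 -c "
from h import *
print(ctrl.sense()['wrist_torque'])
c=snap('wrist','w4')"
```

```text
time_s: 4.05
eef_pos: [534.6, 98.8, 149.6]
ee_rot: [0.0, 1.0, -0.0, 0.0]
force: [0.1, -0.2, 3.4]
grip_width: 0.145
grip_force: 68.4
[-0.009424    0.04042732  0.01254695]
```

Gripped at 12–14 mm with almost no side load. Now I'll unscrew.

```bash
python3 -m handwheel '[[[1,0,0,0.007,1],[1,0,0,0.007,1],[1,0,0,0.007,1],[1,0,0,0.007,1],[1,0,0,0.007,1],[1,0,0,0.007,1],[1,0,0,0.007,1],[1,0,0,0.007,1]]]'
python3 -c "
from h import *
s=ctrl.sense();print(s['wrist_torque'],s['joints'])"
```

```text
time_s: 4.9
eef_pos: [534.1, 98.8, 151.8]
ee_rot: [-0.0, 0.847, 0.532, -0.0]
force: [-1.1, 0.3, -1.0]
grip_width: 0.151
grip_force: 68.2
[-0.00100211  0.03723851  0.0269489 ] [-3.28226695e-02  4.26598647e-01  1.55304630e+00  1.54961427e-05
  1.16283154e+00  4.15632621e-01]
```

```bash
python3 -m handwheel '[[[1,0,0,0.007,1],[1,0,0,0.007,1],[1,0,0,0.007,1],[1,0,0,0.007,1],[1,0,0,0.007,1],[1,0,0,0.007,1],[1,0,0,0.007,1],[1,0,0,0.007,1],[1,0,0,0.007,1],[1,0,0,0.007,1]]]'
python3 -c "
from h import *
s=ctrl.sense();print(s['wrist_torque'],s['joints'][5])
c=snap('wrist','w5')"
```

```text
time_s: 5.9
eef_pos: [534.1, 99.0, 155.2]
ee_rot: [-0.001, 0.306, 0.952, 0.0]
force: [-0.1, 1.0, -0.8]
grip_width: 0.142
grip_force: 73.4
[0.15456621 0.0415025  0.03393479] -0.9806354633522794
```

```bash
python3 -m handwheel '[[[1,0,0,0.007,1],[1,0,0,0.007,1],[1,0,0,0.007,1],[1,0,0,0.007,1],[1,0,0,0.007,1],[1,0,0,0.007,1],[1,0,0,0.007,1],[1,0,0,0.007,1],[1,0,0,0.007,1],[1,0,0,0.007,1]]]'
python3 -c "
from h import *
s=ctrl.sense();print(s['wrist_torque'],s['joints'][5])"
```

```text
time_s: 6.95
eef_pos: [534.1, 98.8, 158.8]
ee_rot: [-0.001, -0.376, 0.927, 0.0]
force: [-0.0, 0.6, -0.8]
grip_width: 0.148
grip_force: 73.4
[0.03662984 0.09813225 0.01260119] -2.3739759278815966
```

```bash
python3 -m handwheel '[[[1,0,0,0.01,1],[1,0,0,0.01,1],[1,0,0,0.01,0.7],[1,0,0,0.04,0],[1,0,0,0.06,0],[1,0,0,0.06,0]]]'
python3 -c "
from h import *
s=ctrl.sense();print(s['wrist_torque'],s['joints'][5])"
```

```text
time_s: 7.55
eef_pos: [534.2, 98.8, 168.5]
ee_rot: [-0.0, -0.54, 0.841, 0.0]
force: [0.3, -0.1, -0.9]
grip_width: 0.147
grip_force: 73.4
[-0.02910912 -0.0055372  -0.02710048] -2.7453060822766657
```

Free, with no pull on the wrist. I'll lift it and look.

```bash
python3 -m handwheel '[[[1,0,0,0.15,0],[1,0,0,0.3,0],[1,0,0,0.4,0],[1,0,0,0.4,0],[1,0,0,0.4,0],[1,0,0,0,0]]]'
python3 -c "
from h import *
s=ctrl.sense();print(s['wrist_torque'],s['joints'][5])
a=snap('wrist','w6')['img'];b=snap('top','t6')['img'][150:270,130:450]
cv2.imwrite('pics/v6.png',np.vstack([cv2.resize(a,None,fx=.8,fy=.8),cv2.resize(b,(512,192))]))"
```

```text
time_s: 8.15
eef_pos: [535.5, 98.8, 254.8]
ee_rot: [0.003, -0.541, 0.841, -0.002]
force: [-0.2, 0.1, -1.3]
grip_width: 0.145
grip_force: 73.5
[-0.02286864 -0.03079818  0.04719862] -2.74706684776296
```

View pics/v6.png

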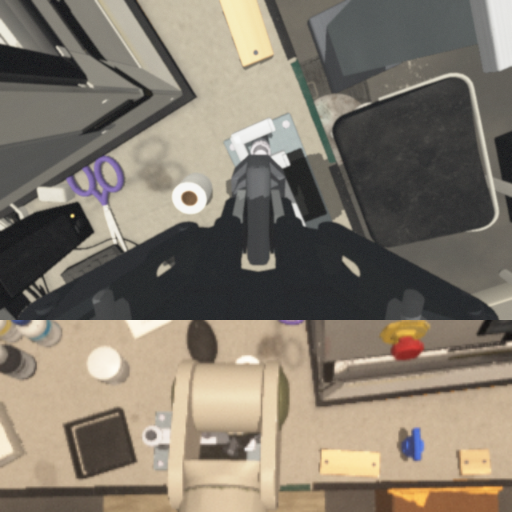

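Nut is in the fingers, the stud stands clear, and the bystanders are untouched. Next I'll locate the tray.

Run:
```python
from h import *
b=load('w3');t=load('top0')
B=[(81,105),(164,64),(195,140),(112,165)]
T=[(165+x/2.85,160+y/2.85) for x,y in((14,157),(117,128),(143,222),(42,253))]
for c,p in((b,B),(t,T)):
    C=np.array([atz(c,*q,32) for q in p]); print(C.mean(0).round(),[np.linalg.norm(C[i]-C[i-1]).round() for i in range(4)])
for p,q in zip(B,T): print(tri(b,p,t,q)[0].round(),end='')
```

```text
[530. 430.  32.] [np.float64(90.0), np.float64(137.0), np.float64(107.0), np.float64(134.0)]
[534. 429.  32.] [np.float64(115.0), np.float64(120.0), np.float64(112.0), np.float64(116.0)]
[558. 487.  65.][610. 401.  -6.][499. 368.  -8.][465. 460.  57.]
```

```bash
python3 -m handwheel '[[[1,0,0.5,0,-0.2],[1,0,0.7,0,-0.5],[1,0,0.9,0,-0.5],[1,0,0.9,0,-0.5],[1,0,0.9,0,-0.5],[1,0,0.9,0,-0.5],[1,0,0.9,0,-0.5],[1,0,0.6,-0.3,-0.5],[1,0,0.3,-0.4,0],[1,0,0,0,0]]]'
python3 -c "
from h import *
s=ctrl.sense();print(s['joints'])
c=snap('wrist','w7')"
```

```text
time_s: 9.25
eef_pos: [532.6, 429.8, 211.2]
ee_rot: [-0.004, -0.31, 0.951, -0.001]
force: [-0.9, -0.3, -1.3]
grip_width: 0.147
grip_force: 73.4
[ 5.08139724e-01  7.01313784e-01  9.48109900e-01  2.30716328e-04
  1.49986184e+00 -1.69256825e+00]
```

View pics/w7.png

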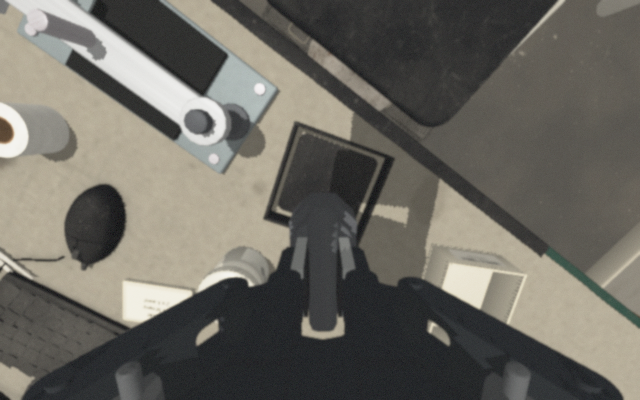

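The tray rim corners show at (298,123), (393,158) and (265,217), with the nut hanging in front of it and clear of the jar (235,268).

Run:
```python
from h import *
c=load('w7'); C=[atz(c,*p,32) for p in((393,158),(265,217),(298,123))]
print(((C[0]+C[1])/2).round(1),np.linalg.norm(C[0]-C[1]), [ (x-C[2]).round() for x in C[:2]])
```

```text
[532.6 436.2  32. ] 157.51850058997653 [array([-31., 104.,   0.]), array([108.,  29.,   0.])]
```

```bash
python3 -m handwheel '[[[1,0,0.08,-0.5,0],[1,0,0,-0.6,0],[1,0,0,-0.6,0],[1,0,0,-0.5,0],[1,0,0,-0.4,0],[1,0,0,-0.25,0],[1,0,0,-0.1,0],[1,0,0,-0.06,0],[1,0,0,-0.03,0],[1,0,0,0,0]]]'
```

```text
time_s: 10.3
eef_pos: [534.7, 432.9, 64.9]
ee_rot: [0.001, -0.309, 0.951, 0.0]
force: [0.9, -0.2, -1.4]
grip_width: 0.145
grip_force: 73.4
```

```bash
python3 -m handwheel '[[[1,0,0,-0.06,0],[1,0,0,-0.04,0],[1,0,0,-0.03,0],[1,0,0,-0.02,0],[1,0,0,0,0]]]'
```

```text
time_s: 10.8
eef_pos: [534.4, 432.8, 56.8]
ee_rot: [0.0, -0.309, 0.951, 0.0]
force: [-0.5, 0.3, -0.0]
grip_width: 0.145
grip_force: 73.7
```

```bash
python3 -m handwheel '[[[0.5,0,0,0,0],[0.1,0,0,0,0],[0.1,0,0,0,0],[0.1,0,0,0,0],[0.1,0,0,0.4,0],[0.1,0,0,0.8,0],[0.1,0,0,0.8,0],[0.1,0,0,0.8,0.5],[0.1,0,0,0.8,0.5],[0.1,0,0,0.3,0.5]]]'
python3 -c "
from h import *
s=ctrl.sense();print(s['joints'])
c=snap('wrist','w8')"
```

```text
time_s: 11.8
eef_pos: [535.0, 433.2, 256.6]
ee_rot: [0.003, -0.408, 0.913, 0.0]
force: [0.4, 0.1, 1.1]
grip_width: 0.451
grip_force: 0.0
[ 5.10857777e-01  6.87111832e-01  8.57821707e-01  8.84311583e-06
  1.58973706e+00 -1.90012783e+00]
```

View pics/w8.png

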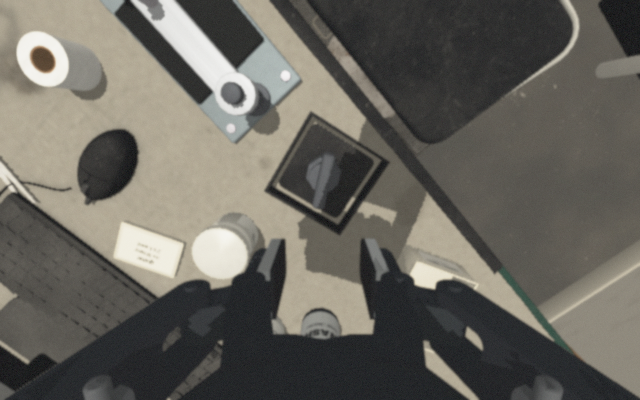

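The nut stands upright inside the tray (320,180). Now for the pull pin: I'll move above it while turning the tool.

```bash
python3 -m handwheel '[[[-1,0,-0.46,0,-1],[-1,0,-0.46,0,-1],[-1,0,-0.46,-0.1,-1],[-1,0,-0.46,-0.1,-1],[-1,0,-0.46,-0.1,-1],[-1,0,-0.46,-0.1,-1],[-1,0,-0.46,-0.1,-1],[-1,0,-0.46,-0.1,-1],[-1,0,-0.46,-0.1,-1],[-1,0,-0.46,-0.1,-1]]]'
python3 -m handwheel '[[[-1,0,0,0,-1],[-1,0,0,0,-1],[-1,0,0,0,-1],[-1,0,0,0,-1],[-1,0,0,0,-1],[-1,0,0,0,-1],[-1,0,0,0,-1],[-1,0,0,0,-0.2],[-1,0,0,0,0]]]'
python3 - <<'E'
from h import *
s=ctrl.sense();print(s['joints'][5],s['ee_rot'])
c=snap('wrist','w9'); s2=proj(c,[534.5,202,140]); print(s2,proj(c,[536.4,307,96]))
th=np.arange(0,14)*0.1346
X=np.stack([536.4+105*np.sin(th-0.018),307-105*np.cos(th-0.018)],1)
print((np.diff(X,axis=0)/50).round(3).tolist())
E
```

```text
time_s: 12.85
eef_pos: [533.9, 201.8, 210.5]
ee_rot: [-0.001, 0.279, 0.96, -0.0]
force: [0.7, -0.6, -0.8]
grip_width: 1.0
grip_force: 0.0
time_s: 13.75
eef_pos: [534.2, 202.7, 211.0]
ee_rot: [-0.0, 0.704, 0.71, -0.0]
force: [-0.2, -0.0, 0.6]
grip_width: 1.002
grip_force: 0.0
0.14962485001329975 [-2.42217547e-04  7.04218107e-01  7.09983576e-01 -3.46893752e-04]
[323.07886879 213.41225965] [326.43750015  72.90636954]
[[0.282, 0.014], [0.278, 0.052], [0.268, 0.088], [0.254, 0.124], [0.235, 0.157], [0.212, 0.187], [0.185, 0.213], [0.155, 0.236], [0.122, 0.255], [0.086, 0.269], [0.049, 0.278], [0.012, 0.282], [-0.026, 0.281]]
```

View pics/w9.png

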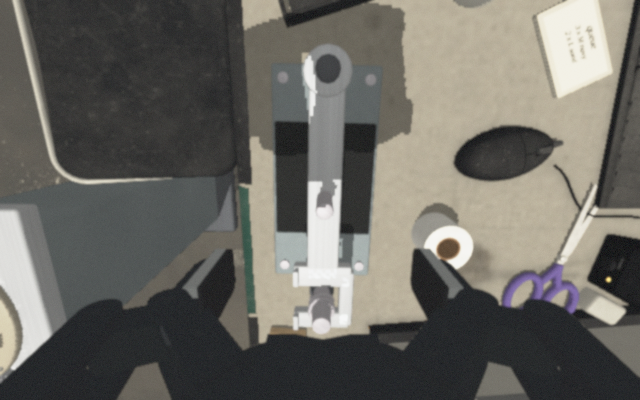

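The pin top shows at (325,208), predicted (323,213). Descending and gripping.

```bash
python3 -m handwheel '[[[-1,0,0,-0.5,0],[-1,0,0,-0.6,0],[-1,0,0,-0.5,0],[-1,0,0,-0.3,0],[-1,0,0,-0.12,0],[0.6,0,0,0,0],[1,0,0,0,0],[1,0,0,0,0],[1,0,0,0,0],[1,0,0,0,0]]]' 30
```

```text
time_s: 14.8
eef_pos: [535.3, 202.8, 111.3]
ee_rot: [0.001, 0.705, 0.709, 0.001]
force: [14.0, 1.8, -4.3]
grip_width: 0.152
grip_force: 33.1
```

```bash
python3 -m handwheel '[[[1,0.282,0.014,0,0.96],[1,0.278,0.052,0,0.96],[1,0.268,0.088,0,0.96],[1,0.254,0.124,0,0.96],[1,0.235,0.157,0,0.96],[1,0.212,0.187,0,0.96],[1,0,0,0,0]]]'
```

```text
time_s: 15.5
eef_pos: [612.4, 234.2, 111.2]
ee_rot: [0.002, 0.37, 0.929, 0.001]
force: [4.1, -2.7, 3.5]
grip_width: 0.15
grip_force: 31.4
```

```bash
python3 -m handwheel '[[[1,0.185,0.213,0,0.96],[1,0.155,0.236,0,0.96],[1,0.122,0.255,0,0.96],[1,0.086,0.269,0,0.96],[1,0.049,0.278,0,0.96],[1,0.012,0.282,0,0.96],[1,-0.026,0.281,0,0.96],[1,0,0,0,0]]]'
python3 -c "
from h import *
s=ctrl.sense();p=s['eef_pos'];print(np.arctan2(p[0]-536.4,307-p[1]),np.hypot(p[0]-536.4,307-p[1]))"
```

```text
time_s: 16.3
eef_pos: [641.7, 325.9, 111.3]
ee_rot: [0.004, -0.09, 0.996, 0.001]
force: [14.1, 2.8, -1.9]
grip_width: 0.153
grip_force: 30.9
1.748067441220797 107.01507996840213
```

Bar is at about 1.77 rad. Release, rise and head towards the plates.

```bash
python3 -m handwheel '[[[0,0,0,0,0],[-0.4,0,0,0,0],[-0.4,0,0,0,0],[-0.4,0,0,0.4,0],[-0.4,0,0,0.8,0],[-1,0,0,0.8,0],[-1,0,0,0.4,0],[-1,-0.2,-0.6,0,-1],[-1,-0.3,-0.6,0,-1],[-1,-0.3,-0.6,0,-1]]]'
python3 -m handwheel '[[[-1,-0.3,-0.6,0,-1],[-1,-0.3,-0.6,0,-1],[-1,-0.3,-0.6,0,-1],[-1,-0.3,-0.6,0,-1],[-1,-0.3,-0.6,0,-1],[-1,-0.3,-0.6,0,-1],[-1,-0.3,-0.6,0,-1],[-1,-0.3,-0.6,0,-1],[-1,-0.3,-0.6,0,-1],[-1,0,-0.4,0,-0.9]]]'
python3 -c "
from h import *
snap('wrist','w10');c=snap('top','t10')
a=cv2.imread('pics/w10.png')
cv2.imwrite('pics/v10.png',np.vstack([a,cv2.resize(c['img'][160:265,125:445],(640,200))]))
s=ctrl.sense();print(s['joints'],s['eef_pos'])"
```

```text
time_s: 17.3
eef_pos: [599.0, 233.5, 230.4]
ee_rot: [-0.0, 0.123, 0.992, -0.0]
force: [0.4, -0.0, 0.5]
grip_width: 1.002
grip_force: 0.0
time_s: 18.3
eef_pos: [463.4, -56.8, 230.9]
ee_rot: [-0.0, 0.728, 0.686, -0.0]
force: [0.4, 1.5, 0.6]
grip_width: 1.0
grip_force: 0.0
[-3.73414934e-01  1.87233460e-01  1.66122286e+00 -2.44074073e-04
  1.29287492e+00 -3.15361560e-01] [464.51199537 -57.151022   230.76592129]
```

View pics/v10.png

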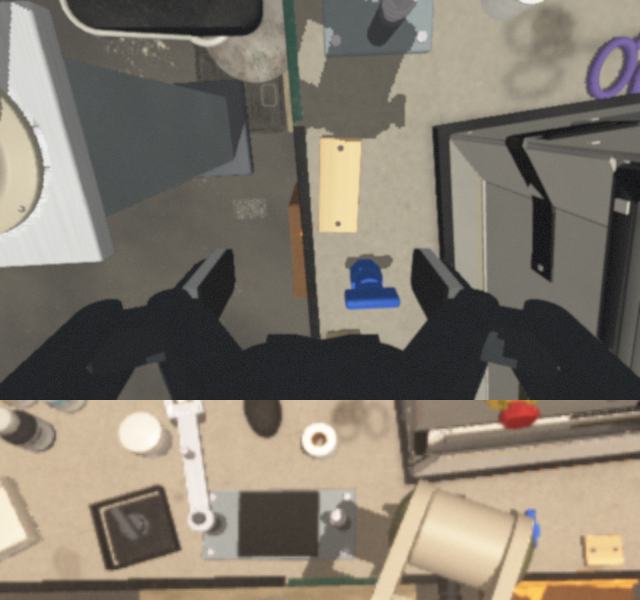

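The bar stands open near its stop, the nut is in the tray, the tape and jar haven't moved, and the bare pad is exposed. Plate_1 corners are (321,137), (361,139), (357,233), (318,231).

Run:
```python
from h import *
def rep(c,p,z):
    C=np.array([atz(c,*q,z) for q in p]); l=(C[0]-C[3]+C[1]-C[2])/2
    print(C.mean(0).round(1),np.degrees(np.arctan2(-l[0],l[1])).round(1),np.linalg.norm(l).round(1),np.linalg.norm((C[1]-C[0]+C[2]-C[3])/2).round(1))
w,t=load('w10'),load('t10')
P=[(321,137),(361,139),(357,233),(318,231)]
rep(w,P,14)
T=[(165+x/2.85,160+y/2.85) for x,y in((475,200),(471,245),(574,252),(578,206))]
T=[T[1],T[0],T[3],T[2]]
rep(t,T,14)
a,b=load('w3'),w
Q=[(568,490),(574,426),(734,437),(721,501)]
print(np.mean([tri(a,(150+x/2,50+(y-260)/2),b,p)[0] for (x,y),p in zip(Q,P)],0).round(1))
# plate 4, top crop
T4=[(125+x/2,160+(y-400)*105/200) for x,y in((585,563),(584,535),(622,537),(622,565))]
rep(t,T4,14)
```

```text
[483.2 -70.7  14. ] -4.7 119.5 49.3
[483.6 -72.2  14. ] -4.8 117.0 51.7
[483.4 -70.2  13.7]
[ 479.7 -322.9   14. ] -4.4 60.5 47.4
```

```bash
python3 -m handwheel '[[[-0.65,0.18,-0.13,-0.6,-0.14],[-0.65,0.19,-0.13,-0.8,0],[-0.65,0,0,-0.8,0],[-0.65,0,0,-0.8,0],[-0.65,0,0,-0.6,0],[-0.65,0,0,-0.4,0],[-0.65,0,0,-0.3,0],[-0.65,0,0,-0.16,0],[-0.65,0,0,-0.06,0],[-0.65,0,0,0,0]]]' 40
```

```text
time_s: 19.4
eef_pos: [483.7, -68.1, 4.8]
ee_rot: [0.0, 0.732, 0.682, 0.0]
force: [-0.3, 0.4, 0.8]
grip_width: 0.822
grip_force: 0.0
```

```bash
python3 -m handwheel '[[[-0.3,0,-0.05,-0.03,0],[0.2,0,0,0,0],[1,0,0,0,0],[1,0,0,0,0],[1,0,0,0,0],[1,0,0,0,0]]]' 40
python3 -m handwheel '[[[1,0,0,0.2,0],[1,0,0,0.5,0],[1,0,0,0.6,0],[1,0,0,0.6,0],[1,0,0,0.1,0],[1,0,0,0,0]]]'
python3 -c "
from h import *
snap('wrist','w11')"
```

```text
time_s: 20.0
eef_pos: [484.0, -71.3, 3.9]
ee_rot: [0.001, 0.732, 0.681, 0.0]
force: [-1.4, -0.2, 6.7]
grip_width: 0.568
grip_force: 42.0
time_s: 20.6
eef_pos: [483.8, -71.0, 103.9]
ee_rot: [0.001, 0.732, 0.681, 0.0]
force: [-0.3, -0.5, -1.1]
grip_width: 0.57
grip_force: 41.5
```

Plate_1 is held. Now raise it well above the stud, and cross-check the pad pose from w9.

```bash
python3 -m handwheel '[[[1,0,0,0.6,0],[1,0,0,0.7,0],[1,0,0,0.4,0.39],[1,0.18,0.6,0,0],[1,0.2,0.6,0,0],[1,0.2,0.7,0,0],[1,0.2,0.8,0,0],[1,0.2,0.8,0,0],[1,0.03,0.8,0,0],[1,0,0.8,0,0]]]'
python3 - <<'E'
from h import *
def rep(c,p,z):
    C=np.array([atz(c,*q,z) for q in p]); l=(C[0]-C[3]+C[1]-C[2])/2
    print(C.mean(0).round(1),np.degrees(np.arctan2(-l[0],l[1])).round(1),np.linalg.norm(l).round(1),np.linalg.norm((C[1]-C[0]+C[2]-C[3])/2).round(1))
w,t=load('w9'),load('t10')
rep(w,[(273,65),(383,66),(368,272),(278,272)],12)
rep(w,[(275,122),(377,125),(369,234),(279,231)],20)
rep(t,[(125+x/2,160+(y-400)*105/200) for x,y in((238,554),(239,490),(319,491),(317,557))],20)
# stud top from w9, w6-like
print(proj(w,[532.7,97,136]))
c=snap('wrist','w12')
cv2.imwrite('pics/w12b.png',c['img'])
E
```

```text
time_s: 21.65
eef_pos: [533.5, 185.7, 186.2]
ee_rot: [-0.001, 0.713, 0.701, -0.001]
force: [0.8, -0.4, -1.5]
grip_width: 0.571
grip_force: 41.8
[537.1 204.4  12. ] -0.8 244.0 116.3
[536.8 203.2  20. ] -0.5 127.1 110.0
[536.7 201.8  20. ] -2.7 129.1 111.0
[320.02321388 327.50697918]
```

View pics/w12b.png

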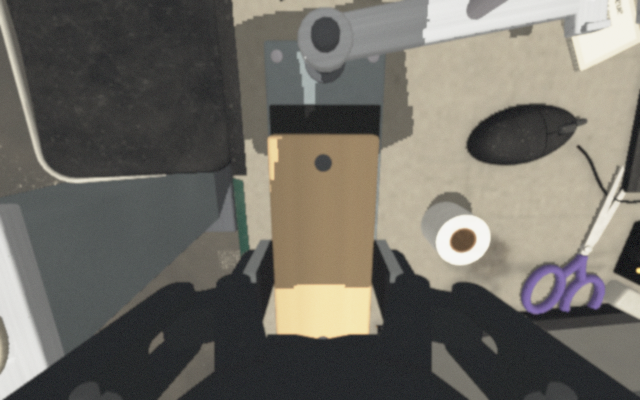

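The plate sits flat and square in the grip. Pad centre estimates agree at about (536,203), yaw −1°. Lowering.

```bash
python3 -m handwheel '[[[1,0.03,0.34,-0.2,0],[1,0,0,-0.5,0],[1,0,0,-0.7,0],[1,0,0,-0.7,0],[1,0,0,-0.5,0],[1,0,0,-0.3,0],[1,0,0,-0.16,0],[1,0,0,0,0]]]'
```

```text
time_s: 22.5
eef_pos: [534.7, 200.7, 33.4]
ee_rot: [-0.001, 0.713, 0.701, -0.001]
force: [-0.7, -0.2, 0.4]
grip_width: 0.572
grip_force: 41.8
```

```bash
python3 -m handwheel '[[[1,0.02,0.035,-0.06,0],[1,0,0,-0.06,0],[1,0,0,-0.04,0],[1,0,0,-0.02,0],[1,0,0,0,0]]]'
```

```text
time_s: 23.0
eef_pos: [536.5, 202.8, 26.2]
ee_rot: [0.0, 0.713, 0.701, 0.0]
force: [0.3, -0.6, -0.1]
grip_width: 0.568
grip_force: 41.8
```

```bash
python3 -m handwheel '[[[1,0,0,-0.03,0],[1,0,0,-0.02,0],[1,0,0,0,0]]]'
```

```text
time_s: 23.3
eef_pos: [536.6, 202.8, 23.9]
ee_rot: [0.0, 0.713, 0.701, 0.0]
force: [-1.9, -1.1, 3.3]
grip_width: 0.567
grip_force: 42.2
```

```bash
python3 -m handwheel '[[[0,0,0,0,0],[-0.3,0,0,0,0],[-0.6,0,0,0,0],[-0.6,0,0,0,0],[-0.6,0,0,0.3,0],[-0.6,0,0,0.5,0],[1,0,0,0,0],[1,0,0,0,0],[1,0,0,0,0],[1,0,0,0,0]]]' 30
python3 -c "
from h import *
snap('wrist','w13')"
```

```text
time_s: 24.3
eef_pos: [536.1, 202.8, 62.7]
ee_rot: [-0.0, 0.713, 0.701, -0.001]
force: [-0.1, -0.7, -0.2]
grip_width: 0.116
grip_force: 0.0
```

```bash
python3 -m handwheel '[[[1,0,0,-0.3,0],[1,0,0,-0.14,0],[1,0,0,-0.06,0],[1,0,0,-0.03,0],[1,0,0,0,0]]]'
```

```text
time_s: 24.85
eef_pos: [536.6, 202.9, 37.2]
ee_rot: [0.0, 0.713, 0.701, 0.0]
force: [0.6, -0.6, 0.6]
grip_width: 0.0
grip_force: 0.0
```

View pics/w13.png

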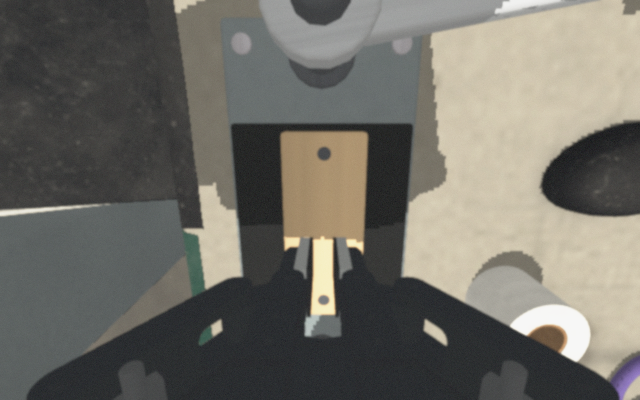

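Plate_1 lies centred on the pad (plate 281–367, pad 233–411 at row 200). Now press.

```bash
python3 -m handwheel '[[[1,0,0,-0.04,0],[1,0,0,-0.02,0],[1,0,0,-0.01,0],[1,0,0,0,0]]]'
python3 - <<'E'
from h import *
c=load('w13')
A=[atz(c,*p,20) for p in((233,124),(411,124))];B=[atz(c,*p,34) for p in((281,132),(367,131))]
print((A[0]+A[1])/2,(B[0]+B[1])/2)
E
```

```text
time_s: 25.25
eef_pos: [536.6, 202.8, 34.1]
ee_rot: [0.0, 0.713, 0.701, 0.0]
force: [-1.9, -1.5, 4.7]
grip_width: 0.003
grip_force: 2.4
[536.76592553 267.90668159  20.        ] [537.88197068 263.9516228   34.        ]
```

```bash
python3 -m handwheel '[[[1,0,0,-0.01,0],[1,0,0,-0.008,0],[1,0,0,0,0],[1,0,0,0,0]]]'
```

```text
time_s: 25.65
eef_pos: [536.6, 202.9, 34.0]
ee_rot: [0.0, 0.713, 0.701, 0.0]
force: [-5.8, -1.7, 13.8]
grip_width: -0.003
grip_force: 6.7
```

Pressed at 14 N. On to plate_4.

```bash
python3 -m handwheel '[[[1,0,0,0.3,0],[1,0,0,0.8,0],[0,0,0,0.9,0],[-0.65,0,0,0.9,0],[-0.65,-0.1,-0.5,0.2,0],[-0.65,-0.1,-0.9,0,0],[-0.65,-0.1,-0.9,0,0],[-0.65,-0.1,-0.9,0,0],[-0.65,-0.1,-0.9,0,0],[-0.65,-0.1,-0.9,0,0]]]'
python3 -m handwheel '[[[-0.65,-0.1,-0.9,0,0],[-0.65,-0.1,-0.9,0,0],[-0.65,-0.1,-0.9,0,0],[-0.65,-0.1,-0.9,0,0],[-0.65,-0.1,-0.9,0,0],[-0.65,-0.1,-0.9,0,0],[-0.65,0,-0.5,0,0],[-0.65,0,0,0,0]]]'
python3 -c "
from h import *
c=snap('wrist','w14');print(proj(c,[479.7,-322.9,14]))"
```

```text
time_s: 26.65
eef_pos: [506.0, -48.9, 187.8]
ee_rot: [0.0, 0.713, 0.701, 0.0]
force: [0.8, 0.2, -0.1]
grip_width: 0.826
grip_force: 0.0
time_s: 27.45
eef_pos: [475.7, -345.0, 187.1]
ee_rot: [0.0, 0.714, 0.7, -0.0]
force: [0.3, 0.2, -0.3]
grip_width: 0.827
grip_force: 0.0
[325.88081711 164.05612382]
```

View pics/w14.png

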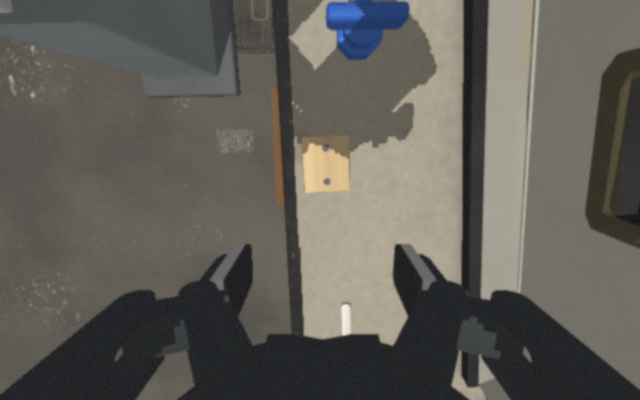

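Plate_4 is at (326,164) with corners (302,137), (348,136), (349,190), (305,192), as predicted, so it wasn't knocked.

Run:
```python
from h import *
c=load('w14');p=[(302,137),(348,136),(349,190),(305,192)]
C=np.array([atz(c,*q,14) for q in p]); l=(C[0]-C[3]+C[1]-C[2])/2
print(C.mean(0).round(1),np.degrees(np.arctan2(-l[0],l[1])).round(1),np.linalg.norm(l).round(1),np.linalg.norm((C[1]-C[0]+C[2]-C[3])/2).round(1))
a=load('w2');q=[(401,129),(405,104),(437,104),(433,129)]
print(np.mean([tri(a,(x/.75,y/.75),c,r)[0] for (x,y),r in zip(q,p)],0))
print(atz(c,468,250,0),atz(c,468,250,30),atz(c,290,200,0))
```

```text
[ 479.8 -323.3   14. ] 1.0 58.5 48.2
[ 479.53974887 -323.46683107    8.79377256]
[ 6.50188863e+02 -4.32945681e+02 -5.68434189e-14] [ 634.45703835 -418.83174233   30.        ] [ 437.58033692 -365.63749056    0.        ]
```

```bash
python3 -m handwheel '[[[-0.65,0.08,0.43,-0.3,0.25],[-0.65,0,0,-0.7,0],[-0.65,0,0,-0.8,0],[-0.65,0,0,-0.8,0],[-0.65,0,0,-0.5,0],[-0.65,0,0,-0.3,0],[-0.65,0,0,-0.16,0],[-0.65,0,0,-0.06,0],[-0.65,0,0,0,0]]]' 40
```

```text
time_s: 28.4
eef_pos: [480.9, -320.8, 7.4]
ee_rot: [0.001, 0.701, 0.713, 0.0]
force: [0.6, 0.2, 0.3]
grip_width: 0.829
grip_force: 0.0
```

```bash
python3 -m handwheel '[[[-0.3,-0.02,-0.05,-0.07,0],[-0.3,0,0,0,0],[0.2,0,0,0,0],[1,0,0,0,0],[1,0,0,0,0],[1,0,0,0,0],[1,0,0,0,0]]]' 40
python3 -m handwheel '[[[1,0,0,0.2,0],[1,0,0,0.5,0],[1,0,0,0.8,0],[1,0,0,0.8,0],[1,0,0,0.8,-0.25],[1,0,0.2,0.5,0],[1,0.1,0.6,0,0],[1,0.1,0.8,0,0],[1,0.1,0.8,0,0],[1,0.1,0.8,0,0]]]'
```

```text
time_s: 29.1
eef_pos: [479.7, -323.6, 3.9]
ee_rot: [0.001, 0.701, 0.713, -0.0]
force: [-1.0, -0.2, 5.7]
grip_width: 0.573
grip_force: 41.8
time_s: 30.1
eef_pos: [499.3, -161.5, 183.7]
ee_rot: [0.0, 0.713, 0.701, 0.0]
force: [0.5, -1.0, -0.5]
grip_width: 0.568
grip_force: 41.4
```

```bash
python3 -m handwheel '[[[1,0.1,0.8,0,0],[1,0.1,0.8,0,0],[1,0.1,0.8,0,0],[1,0.1,0.8,0,0],[1,0.1,0.8,0,0],[1,0.1,0.8,0,0],[1,0.1,0.8,0,0],[1,0.04,0.8,0,0],[1,0,0.7,0,0],[1,0,0.1,0,0]]]'
python3 -c "
from h import *
c=snap('wrist','w15')"
```

```text
time_s: 31.1
eef_pos: [535.7, 200.1, 183.5]
ee_rot: [-0.0, 0.712, 0.702, 0.0]
force: [-0.3, -0.2, -0.3]
grip_width: 0.571
grip_force: 41.4
```

View pics/w15.png

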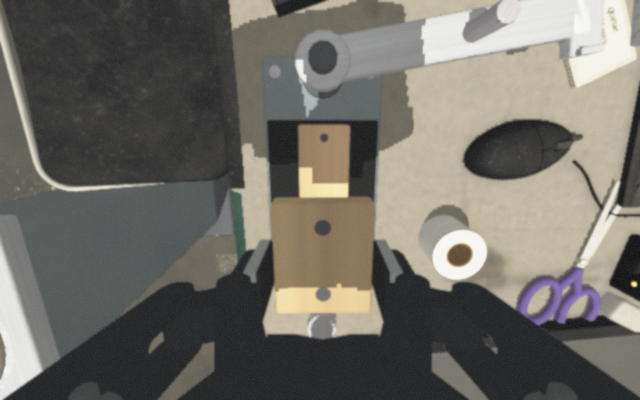

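Plate_4 hangs square over plate_1, which lies centred on the pad. Checking offsets, then lowering to z≈38.

```bash
python3 - <<'E'
from h import *
c=load('w15');s=ctrl.sense()['eef_pos']
print(s,atz(c,324,197,193.6)-[0,30,0],(atz(c,298,124,34)+atz(c,350,124,34))/2-[0,60,0],(atz(c,268,121,20)+atz(c,379,121,20))/2-[0,65,0])
E
python3 -m handwheel '[[[1,0.02,0.06,-0.3,0],[1,0,0,-0.6,0],[1,0,0,-0.7,0],[1,0,0,-0.6,0],[1,0,0,-0.4,0],[1,0,0,-0.16,0],[1,0,0,0,0],[1,0,0,0,0]]]'
```

```text
[535.93817423 198.91212553 183.38247865] [536.88795707 203.10858206 193.6       ] [538.0081901  204.16460057  34.        ] [537.60582287 201.92385592  20.        ]
time_s: 31.95
eef_pos: [538.2, 199.5, 46.4]
ee_rot: [0.001, 0.713, 0.701, 0.001]
force: [-0.5, 0.0, -0.6]
grip_width: 0.568
grip_force: 41.4
```

```bash
python3 -m handwheel '[[[1,-0.01,0.05,-0.06,0],[1,0,0,-0.05,0],[1,0,0,-0.03,0],[1,0,0,0,0],[1,0,0,0,0]]]'
```

```text
time_s: 32.45
eef_pos: [537.0, 202.3, 38.2]
ee_rot: [0.0, 0.713, 0.701, 0.0]
force: [0.1, -0.7, -0.4]
grip_width: 0.573
grip_force: 41.4
```

```bash
python3 -m handwheel '[[[1,0,0,-0.015,0],[1,0,0,-0.01,0],[1,0,0,0,0]]]'
```

```text
time_s: 32.75
eef_pos: [537.1, 202.4, 37.8]
ee_rot: [0.0, 0.713, 0.701, 0.0]
force: [-2.1, -0.5, 8.0]
grip_width: 0.569
grip_force: 42.3
```

Contact. Release, rise, close and come back over it.

```bash
python3 -m handwheel '[[[0,0,0,0.01,0],[-0.3,0,0,0,0],[-0.6,0,0,0,0],[-0.6,0,0,0,0],[-0.6,0,0,0.3,0],[-0.6,0,0,0.5,0],[1,0,0,0,0],[1,0,0,0,0],[1,0,0,0,0],[1,0,0,0,0]]]' 30
python3 -c "
from h import *
snap('wrist','w16')"
python3 -m handwheel '[[[1,0,0,-0.3,0],[1,0,0,-0.14,0],[1,0,0,-0.06,0],[1,0,0,-0.05,0],[1,0,0,-0.01,0],[1,0,0,0,0]]]'
```

```text
time_s: 33.75
eef_pos: [536.5, 202.2, 76.5]
ee_rot: [-0.0, 0.713, 0.701, -0.001]
force: [-0.5, 0.2, -0.5]
grip_width: 0.115
grip_force: 0.0
time_s: 34.4
eef_pos: [537.1, 202.4, 49.7]
ee_rot: [0.0, 0.713, 0.701, 0.0]
force: [0.7, 0.3, 0.4]
grip_width: -0.002
grip_force: 0.0
```

```bash
python3 -m handwheel '[[[1,0,0,-0.035,0],[1,0,0,-0.01,0],[1,0,0,-0.007,0],[1,0,0,0,0],[1,0,0,0,0]]]'
```

```text
time_s: 34.9
eef_pos: [537.3, 202.4, 48.0]
ee_rot: [0.0, 0.713, 0.701, 0.0]
force: [-3.5, -0.8, 9.9]
grip_width: -0.0
grip_force: 4.6
```

Pressed at 10 N. Retreat upward and to the right, then look.

```bash
python3 -m handwheel '[[[1,0,0,0.3,0],[1,0,0,0.8,0],[1,0,0,0.9,0],[1,0,0,0.9,0],[1,-0.3,0,0.7,0],[1,-0.5,-0.2,0.4,0],[1,-0.5,-0.4,0,0],[1,0,-0.6,0,0],[1,0,0,0,0]]]'
python3 -c "
from h import *
c=snap('wrist','w17')
cv2.imwrite('pics/v17.png',c['img'])"
python3 -m handwheel '[[[1,-0.3,-0.9,0,0],[1,-0.3,-0.9,0,0],[1,-0.3,-0.9,0,0],[1,-0.3,-0.9,0,0],[1,-0.3,-0.9,0,0],[1,0,-0.9,0,0],[1,0,-0.9,0,0],[1,0,0,0,0]]]'
python3 -c "
from h import *
b=snap('top','t17')['img'][130:270,110:450]
a=load('w17')['img']
cv2.imwrite('pics/v17.png',np.vstack([a[:300],cv2.resize(b,(640,264),interpolation=cv2.INTER_CUBIC)]))"
```

```text
time_s: 35.8
eef_pos: [471.7, 140.3, 247.4]
ee_rot: [0.001, 0.714, 0.7, 0.0]
force: [0.5, -0.3, -0.2]
grip_width: -0.003
grip_force: 0.0
time_s: 36.65
eef_pos: [397.1, -176.4, 246.6]
ee_rot: [0.0, 0.715, 0.699, -0.0]
force: [0.0, 0.5, 0.9]
grip_width: 0.003
grip_force: 0.0
```

View pics/v17.png

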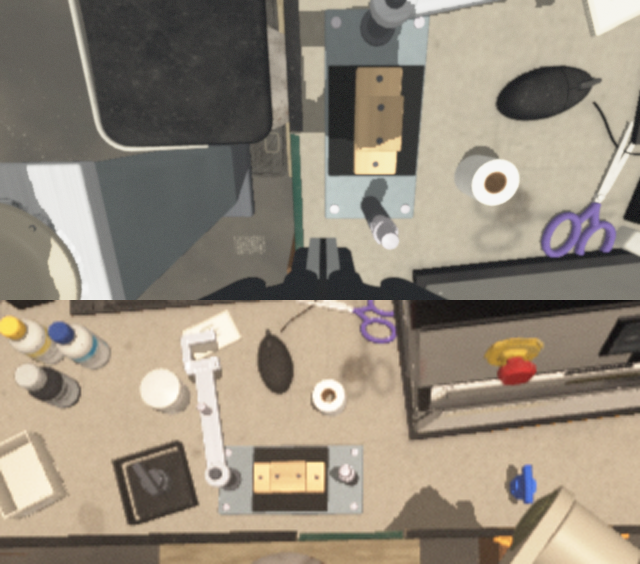

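The stack is centred and square on the pad (short plate on the long one), the bar is open, the nut is in the tray, and the tape and jar are where they were. Handing in.

```bash
python3 -c "
from rig import ctrl
print(ctrl.finish_job())"
```

```text
the job is handed in; nothing more can be done
None
```

I handed the job in at about 37 s: the wing nut is in the black tray, the bar is swung to about 1.77 of 1.8 rad, and the two plates present (120 mm, then 60 mm) are stacked centred on the pad and pressed at 14 N and 10 N, with the tape roll and jar left in place.

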